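# Shut the bench air valves in one sweep and close the lock bar

## Task

Finish for the day at the air manifold: with one sweep of a closed fingertip along the row, without taking the hand away in between, flip the four valve levers of this bench down flat to shut. Leave the fifth lever, which stands apart at the right-hand end and feeds the next bench, open, and then swing the hinged lock bar over from behind so that it lies right down over the four flat levers. Do not shift the jar, the tape roll or the brass weight.

Things in the scene. Friction and masses are not known exactly. Their poses are not given: they have to be found in the camera images.
- manifold: Aluminium bar on two feet screwed to the bench, 350 mm long, 44 mm wide, top at 44 mm, with five brass valves in line on top. Origin: on the bench top under the bar's centre line; x across the bar, away from the robot, y along it to the left, z up. Lever pivots: x = 0, z = 56 mm, y = 110, 54, -2, -58 mm (this bench) and -165 mm (next bench). Outlets and a gauge stand out to the front.
- row_start (a point): Pivot of lever_1, left end of the row, 56 mm above the bench. Flat levers' tops are 60 mm above the bench, standing levers' ends about 100 mm. A fingertip swept towards the manifold's -y along the pivots' line, its end 70 to 85 mm above the bench, starting 60 mm left of this point, tips each standing lever past upright, so that it drops shut, and passes over the flat ones.
- row_end (a point): Pivot of lever_4, right end of the row, 56 mm above the bench. The sweep may end with the fingertip's centre 40 to 60 mm to the right (-y) of it; the next bench's pivot is 107 mm to the right. A wire padlock staple, 79 mm high, stands 28 to 44 mm in front of the pivots' line, 28 mm left of this point.
- lever_1 (a joint): Steel flip lever with a black grip, 45 mm long from its pivot, 14 mm wide, 7 mm thick. Angle in rad: 0 = shut, lying level and pointing to the manifold's -y; 1.57 = straight up; 1.92 = open, leaning back to +y on its stop. Its weight drops it to whichever side it leans; tipping it over takes under 1 N. First of the four, at the left; open at the start.
- lever_2 (a joint): Steel flip lever with a black grip, 45 mm long from its pivot, 14 mm wide, 7 mm thick. Angle in rad: 0 = shut, lying level and pointing to the manifold's -y; 1.57 = straight up; 1.92 = open, leaning back to +y on its stop. Its weight drops it to whichever side it leans; tipping it over takes under 1 N. Second of the four; open or already shut at the start.
- lever_3 (a joint): Steel flip lever with a black grip, 45 mm long from its pivot, 14 mm wide, 7 mm thick. Angle in rad: 0 = shut, lying level and pointing to the manifold's -y; 1.57 = straight up; 1.92 = open, leaning back to +y on its stop. Its weight drops it to whichever side it leans; tipping it over takes under 1 N. Third of the four; open or already shut at the start.
- lever_4 (a joint): Steel flip lever with a black grip, 45 mm long from its pivot, 14 mm wide, 7 mm thick. Angle in rad: 0 = shut, lying level and pointing to the manifold's -y; 1.57 = straight up; 1.92 = open, leaning back to +y on its stop. Its weight drops it to whichever side it leans; tipping it over takes under 1 N. Last of the four; open at the start.
- lever_next (a joint): Steel flip lever with a black grip, 45 mm long from its pivot, 14 mm wide, 7 mm thick. Angle in rad: 0 = shut, lying level and pointing to the manifold's -y; 1.57 = straight up; 1.92 = open, leaning back to +y on its stop. Its weight drops it to whichever side it leans; tipping it over takes under 1 N. The next bench's, apart at the right; starts open, must stay so.
- lock_bar (a joint): Steel strip 20 mm wide, 4 mm thick, 228 mm long, parallel to the row, on three arms hinged behind it, with a slotted tab. Angle in rad: 0 = shut, level, 3 mm above the flat levers, its top 66 mm above the bench; 1.57 = upright; 2.25 = open, leaning back on its stop, as at the start. 160 g; falls shut by itself once pushed about 0.3 past upright; a standing lever holds it up.
- bar_hinge (a point): Point on the lock bar's hinge axis (along manifold y), 32 mm behind the row, 64.5 mm above the bench, at manifold y = 30 mm, between two arms. The strip lies 24 to 44 mm from the axis, so open it is 15 to 28 mm behind this point, 83 to 100 mm above the bench. The tab (26 mm wide, 60 mm to the right) reaches 82 mm from the axis: open, 52 mm behind and 130 mm up.
- glass_jar: Clear glass jar with a white lid, 63 mm across, 99 mm high, loose, standing beyond the manifold's right end. Origin: centre of its underside.
- masking_tape: Roll of masking tape, 96 mm across, 25 mm high, loose, lying flat beyond the manifold's left end, nearer the robot. Origin: centre of its underside.
- brass_weight: Brass weight with a knob, 35 mm across, 44 mm high, loose, standing beyond the manifold's left end, behind the tape. Origin: centre of its underside.

How it is judged:
By the outcome, as a careful person would: the job done as asked, in the order asked, and still so for the second after the job is handed in, with the robot touching nothing.
It also fails if it takes over 42 s, if anything falls off the work surface, if the arm or the gripper's body presses on something with over 40 N, if the wrist force passes 120 N, or if a joint passes its speed limit or range.

## Robot

A 6-joint arm with a two-finger parallel gripper is mounted at the origin on a cart in front of the work surface, level with it; the furniture and walls round the work are solid. World frame = base frame: x ahead of the robot, y to its left, z up, the work surface at z = 0. Lengths are in m, angles in rad, forces in N, time in s.
With the tool pointing down it reaches from about 0.375 to 0.9 m from the base axis. Payload 3.1 kg.
Tool frame: the origin (TCP) lies between the finger pads; the fingertips stand 17 mm ahead of it and the grasp point (between the pads) lies 2 mm behind it; z points along the fingers, y is the line along which they close (so a half turn about z gives the same grasp; the last joint's range is limited). The gripper opens to 85 mm and grips with 20 to 120 N. Pads are 22 mm wide; open, the fingers measure 114 mm over their backs; the gripper's body (76 mm by 85 mm) begins 54 mm behind the grasp point. The pads swing forward as they close: fully open they stand 13 mm farther back than shut.
Start: joints at [-1.45, 0.527, 1.433, -0, 1.181, -0.178], TCP at [0.184, -0.597, 0.248] pointing down, gripper open.
Joint ranges: [-3.08, 3.08], [-0.75, 2.2], [0.22, 2.44], [-1.43, 4.57], [0, 2.65], [-2.85, 2.85]. Speed limits (rad/s): [2.79, 2.79, 3.14, 3.14, 3.14, 3.14].

## Interface

Orientations are given as a unit quaternion [x, y, z, w].
In Python, from station import sense, vision, order gives the robot as it stands.
- The arm moves only by the shell command python3 -m crank 'ROWS' [OPENING] [FORCE]. ROWS is JSON, a list of rows, each an object with "dp": the shift along the world's x, y, z in units of 30 mm (1.0 is 30 mm), a list of three; "angular": the turn, a rotation vector about the world's x, y, z in degrees, a list of three. In form: [{"dp": [dx, dy, dz], "angular": [ax, ay, az]}, ...]. A call has 1 to 20 rows; each row shifts and turns the commanded pose from where the row before left it; what a row does not reach is not made up. A row lasts 1/10 s, in which the tool goes at most 50 mm and 8.59 degrees, less where a joint would pass 70% of its speed; a pose out of reach is approached as far as the arm can. A call is refused whole if a number of a shift passes 1 or a number of a turn 8.59, either way. A call with a gripper value outside its range is refused whole. OPENING is the closure, from 0 (fully open) to 1 (shut), set as the call begins (- or left out, the last holds). The fingers move at their own pace and stop on an object; FORCE is the grip in N (left out, the last holds). Time passes only in rows, so rows that do not move let the fingers close. It gives the time, the measured TCP pose, the force, the opening and the grip force at its end, in the units of the state.
- sense(): the state, without advancing time (a new reading comes with each control period).
- vision.snapshot(name): name is "side" or "top" or "wrist"; returns a dict with "image" (400x640x3 uint8, blue, green, red), "range_z" (400x640 float32, m along the optical axis (not along the pixel's ray), 0 where there is no reading), "mtx" (3x3 intrinsics, pixels), "dist" ([k1, k2, p1, p2, k3] as OpenCV has them; the pictures are not rectified), "pose" (4x4, takes a point from camera to world coordinates); the wrist camera has in their place "mount" (4x4, takes a point from camera to tool coordinates, whose origin is the TCP and whose axes are the flange's). Camera axes: x right, y down, z forward; pixel columns grow to the right and rows downward; lengths in m; the calibration is good to about 2 mm. A picture is of the moment at which its call begins: read the wrist's pose just before it.
- order.sign_off(): hands the job in; it is judged then, once.
The state is a dict: "t": time; "q": joint angles; "qd": joint speeds; "tau": joint torques, N m; "tcp_pos": TCP position; "tool_rot": TCP orientation; "force": force on the tool from outside, world axes, zero at the start; "ft_torque": the same for the moment, N m; "finger_gap": opening from 0.0 (shut) to 1.0 (fully open); "gripper_force": force on a finger pad.
Only numpy, scipy, OpenCV 4.12 (cv2) and the standard library are available. Lean on these libraries where they do the work, as an engineer would, in place of code of your own. Each camera call takes 0.05 s, during which the arm holds its last target. There are 200 camera calls.

## Working session

There is one attempt and no reset: what is moved stays moved. The work goes in short steps, Python scripts to look and compute and a shell command to move; the robot and the scene stay as the last step left them, time stands still between calls to the robot, and variables do not carry over. Pictures are saved under pics/ and viewed, at most 10 in all, crops included, and the job is handed in when it is done.

```bash
mkdir -p pics; cat > h.py <<'E'
from station import sense, vision, order
import numpy as np, cv2, pickle
def snap(n,f):
    s=sense(); d=vision.snapshot(n); d['s']=s
    cv2.imwrite(f'pics/{f}.png',d['image']); pickle.dump(d,open(f'{f}.pkl','wb')); return d
def pt(d,u,v,z=None):
    "world point of pixel; by depth, or on plane z"
    r=cv2.undistortPoints(np.array([[[u,v]]],float),np.array(d['mtx']),np.array(d['dist']))[0,0]
    T=np.array(d['pose']); r=np.array([*r,1.])
    if z is None:
        a=d['range_z'][int(v)-1:int(v)+2,int(u)-1:int(u)+2]; k=np.median(a[a>0]) if (a>0).any() else np.nan
    else: k=(z-T[2,3])/(T[:3,:3]@r)[2]
    return T[:3,:3]@(r*k)+T[:3,3]
E
python3 - <<'E'
from h import *
snap('top','top0');snap('side','side0')
s=sense();print(s)
E
```

```text
{'t': 0.1, 'q': array([-1.45052474e+00,  5.28354359e-01,  1.43376394e+00,  2.49269543e-05,
        1.18140699e+00, -1.78533746e-01]), 'qd': array([ 0.0010939 , -0.00183439, -0.00323638, -0.00183603, -0.00090572,
       -0.00025528]), 'tau': array([ 1.57689246e-04, -4.43302310e+01, -1.78586859e+01, -2.72529151e-04,
        3.81965510e-03,  1.83056693e-05]), 'tcp_pos': array([ 0.18392721, -0.596691  ,  0.24744628]), 'tool_rot': array([ 9.88860410e-01,  1.48842721e-01,  3.96669505e-05, -9.65573643e-04]), 'force': array([-0.0584162 ,  0.82453635,  0.5684192 ]), 'ft_torque': array([ 0.0430126 , -0.00137422,  0.0344561 ]), 'gripper_force': 0.0, 'finger_gap': 0.9997179157529058}
```

View pics/top0.png

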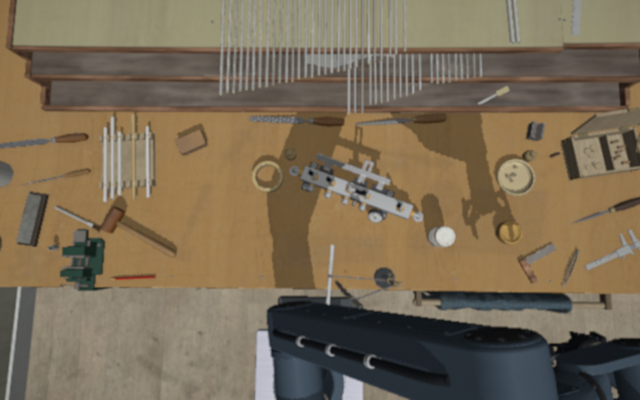

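View pics/side0.png

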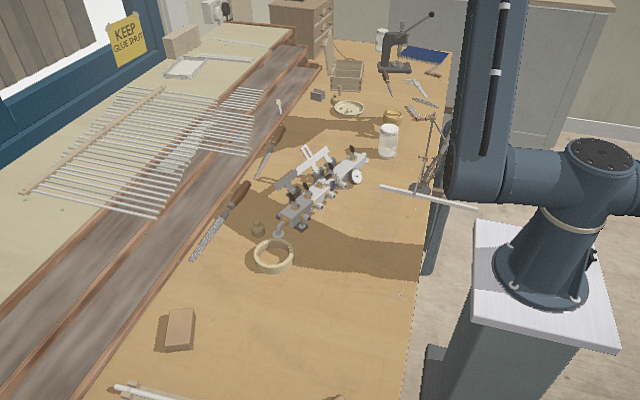

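```bash
python3 - <<'E'
from h import *
d=pickle.load(open('top0.pkl','rb'));c=d['image'][140:240,270:430]
cv2.imwrite('pics/ctop.png',cv2.resize(c,(800,500),interpolation=cv2.INTER_CUBIC))
e=pickle.load(open('side0.pkl','rb'));c=e['image'][130:250,260:400]
cv2.imwrite('pics/cside.png',cv2.resize(c,(700,600),interpolation=cv2.INTER_CUBIC))
for p in [(332,250),(332,295),(385,277),(360,278),(345,290),(300,60),(400,100),(385,120)]: print(p,pt(d,*p).round(3))
E
```

```text
(332, 250) [ 0.39  -0.066  0.124]
(332, 295) [ 0.167 -0.072 -0.779]
(385, 277) [ 0.312 -0.225  0.034]
(360, 278) [ 0.314 -0.144  0.121]
(345, 290) [ 0.29  -0.1    0.204]
(300, 60) [0.958 0.034 0.1  ]
(400, 100) [ 0.867 -0.281  0.007]
(385, 120) [ 0.801 -0.232  0.009]
```

View pics/ctop.png

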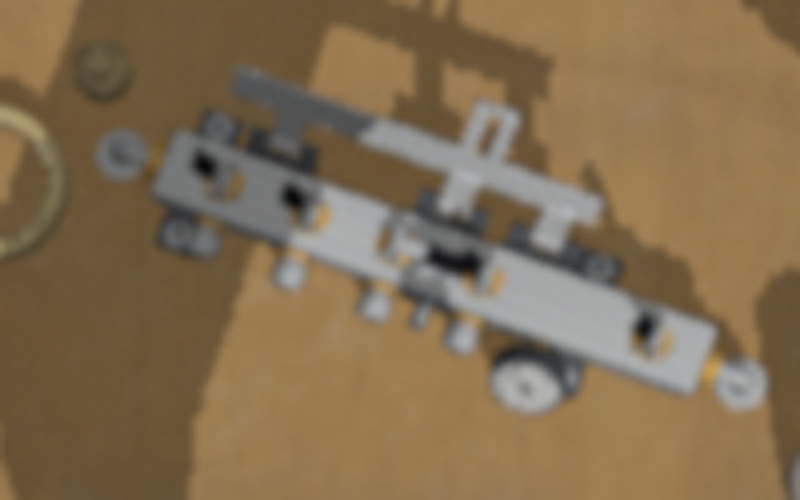

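View pics/cside.png

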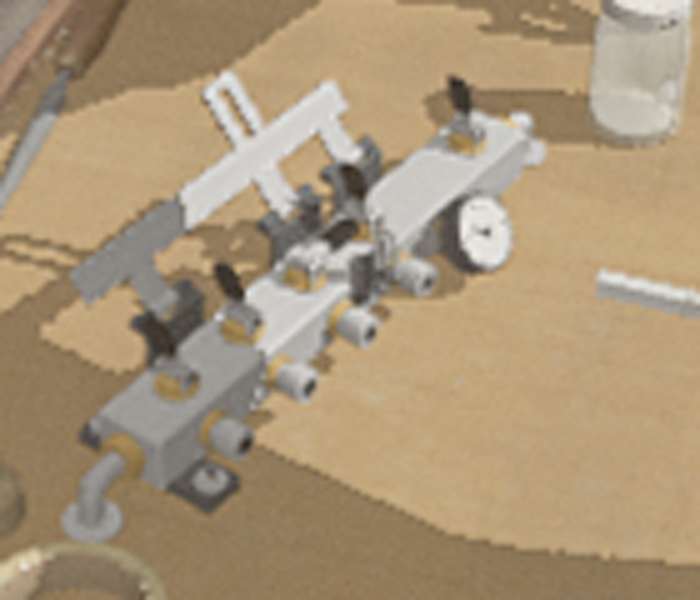

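```bash
cat >> h.py <<'E'
def man():
    d=pickle.load(open('top0.pkl','rb'))
    P=[pt(d,270+u/5,140+v/5,.044)[:2] for u,v in [(178,130),(155,195),(718,325),(690,393)]]
    L=(P[0]+P[1])/2;R=(P[2]+P[3])/2;C=(L+R)/2;Y=(L-R)/np.linalg.norm(L-R);X=np.array([Y[1],-Y[0]])
    return P,C,X,Y
E
python3 - <<'E'
from h import *
P,C,X,Y=man()
print(np.round(P,4),C,X,Y,np.degrees(np.arctan2(Y[1],Y[0])),np.linalg.norm(P[0]-P[2]),np.linalg.norm(P[0]-P[1]))
d=pickle.load(open('top0.pkl','rb'))
# check with depth: top-of-bar points
m=[]
for v in range(150,225):
  for u in range(290,425):
    p=pt(d,u,v); 
    if abs(p[2]-.044)<.004: m.append(p)
m=np.array(m,np.float32);r=cv2.minAreaRect(m[:,:2]);print(len(m),r,m[:,2].mean())
for y in (170,110,54,-2,-58,-108,-165): print(y,(C+Y*y/1000).round(4))
for n,u,v,z in [('weight',102,68,.03),('jar',None,0,0)]:
  if u: print(n,pt(d,270+u/5,140+v/5,z))
print('jar',pt(d,442,236,.099),'tape',pt(d,267,175,.025))
E
```

```text
[[ 0.6441  0.0161]
 [ 0.6037  0.0295]
 [ 0.5266 -0.3112]
 [ 0.4855 -0.2937]] [ 0.56497589 -0.1398233 ] [ 0.94013738 -0.3407957 ] [0.3407957  0.94013738] 70.07464012102653 0.3476769743333294 0.04259607071376145Traceback (most recent call last):
  File "<stdin>", line 11, in <module>
cv2.error: OpenCV(4.12.0) /io/opencv/modules/imgproc/src/convhull.cpp:143: error: (-215:Assertion failed) total >= 0 && (depth == CV_32F || depth == CV_32S) in function 'convexHull'
```

```bash
python3 - <<'E'
from h import *
P,C,X,Y=man()
for y in (170,110,54,-2,-58,-108,-165): print(y,(C+Y*y/1000).round(4))
d=pickle.load(open('top0.pkl','rb'));e=pickle.load(open('side0.pkl','rb'))
print('jar',pt(d,442,236,.099),'tape',pt(d,267,175,.025),'weight',pt(d,290.4,153.6,.03))
# everything standing between base and manifold in both cams
for n,k in(('top',d),('side',e)):
  v,u=np.mgrid[0:400,0:640]; r=cv2.undistortPoints(np.stack([u,v],-1).reshape(-1,1,2).astype(float),np.array(k['mtx']),np.array(k['dist']))[:,0]
  z=k['range_z'].reshape(-1,1);T=np.array(k['pose']);W=np.hstack([r*z,z])@T[:3,:3].T+T[:3,3]
  m=(z[:,0]>0)&(W[:,0]>.22)&(W[:,0]<.46)&(W[:,1]>-.45)&(W[:,1]<.1)&(W[:,2]>.05)
  Q=W[m];print(n,len(Q)); 
  for lo in np.arange(.05,.8,.05):
    q=Q[(Q[:,2]>=lo)&(Q[:,2]<lo+.05)]
    if len(q):print(round(lo,2),len(q),q.min(0).round(2),q.max(0).round(2))
  m=(z[:,0]>0)&(abs(W[:,2]-.044)<.004)&(W[:,0]>.45)&(W[:,0]<.7)&(W[:,1]>-.34)&(W[:,1]<.06)
  q=W[m];o=(q[:,:2]-C)@np.c_[X,Y];o=o[abs(o[:,0])<.03];print(len(o),'x',np.percentile(o[:,0],[2,50,98]),'y',np.percentile(o[:,1],[.5,50,99.5]),np.polyfit(o[:,1],o[:,0],1))
E
```

```text
170 [0.6229 0.02  ]
110 [ 0.6025 -0.0364]
54 [ 0.5834 -0.0891]
-2 [ 0.5643 -0.1417]
-58 [ 0.5452 -0.1944]
-108 [ 0.5282 -0.2414]
-165 [ 0.5087 -0.2949]
jar [ 0.43305438 -0.37895738  0.099     ] tape [0.61866544 0.13677126 0.025     ] weight [0.68573394 0.06477423 0.03      ]
top 18494
0.05 278 [ 0.31 -0.41  0.05] [ 0.46 -0.22  0.1 ]
0.1 482 [ 0.24 -0.41  0.1 ] [ 0.46 -0.05  0.15]
0.15 75 [ 0.27 -0.23  0.15] [ 0.31 -0.07  0.2 ]
0.2 179 [ 0.26 -0.24  0.2 ] [0.33 0.04 0.25]
0.25 216 [ 0.22 -0.23  0.25] [0.31 0.09 0.3 ]
0.3 370 [ 0.22 -0.07  0.3 ] [0.27 0.09 0.35]
0.35 395 [ 0.22 -0.1   0.35] [0.27 0.06 0.4 ]
0.4 500 [ 0.22 -0.12  0.4 ] [0.28 0.04 0.45]
0.45 636 [ 0.22 -0.15  0.45] [0.28 0.01 0.5 ]
0.5 800 [ 0.22 -0.18  0.5 ] [ 0.29 -0.02  0.55]
0.55 1068 [ 0.22 -0.45  0.55] [ 0.29 -0.05  0.6 ]
0.6 1226 [ 0.22 -0.45  0.6 ] [ 0.29 -0.08  0.65]
0.65 1624 [ 0.22 -0.26  0.65] [ 0.3  -0.11  0.7 ]
0.7 2123 [ 0.22 -0.28  0.7 ] [ 0.3  -0.14  0.75]
0.75 3020 [ 0.22 -0.31  0.75] [ 0.31 -0.17  0.8 ]
1203 x [-0.01996281 -0.00079002  0.02306896] y [-0.17177069 -0.00532984  0.17944722] [0.00047603 0.00076932]
side 8424
0.05 380 [ 0.31 -0.41  0.05] [ 0.46 -0.22  0.1 ]
0.1 589 [ 0.22 -0.4   0.1 ] [ 0.46 -0.05  0.15]
0.15 252 [ 0.27 -0.23  0.15] [ 0.31 -0.08  0.2 ]
0.2 388 [ 0.22 -0.23  0.2 ] [0.33 0.09 0.25]
0.25 697 [ 0.22 -0.23  0.25] [0.31 0.09 0.3 ]
0.3 945 [ 0.22 -0.07  0.3 ] [0.27 0.09 0.35]
0.35 997 [ 0.22 -0.1   0.35] [0.28 0.06 0.4 ]
0.4 1152 [ 0.22 -0.13  0.4 ] [0.28 0.04 0.45]
0.45 1237 [ 0.22 -0.15  0.45] [0.28 0.01 0.5 ]
0.5 1338 [ 0.22 -0.18  0.5 ] [ 0.29 -0.02  0.55]
0.55 449 [ 0.22 -0.13  0.55] [ 0.28 -0.05  0.57]
961 x [-0.02148426 -0.00323232  0.02496281] y [-0.16754945  0.03907379  0.17730573] [ 0.00742676 -0.00112541]
```

```bash
R='x'; python3 -m crank '[{"dp":[0.7,0.88,0.1],"angular":[0,0,-2]},{"dp":[0.7,0.88,0.1],"angular":[0,0,-2]},{"dp":[0.7,0.88,0.1],"angular":[0,0,-2]},{"dp":[0.7,0.88,0.1],"angular":[0,0,-2]},{"dp":[0.7,0.88,0.1],"angular":[0,0,-2]},{"dp":[0.7,0.88,0.1],"angular":[0,0,-2]},{"dp":[0.7,0.88,0.1],"angular":[0,0,-2]},{"dp":[0.7,0.88,0.1],"angular":[0,0,-2]},{"dp":[0.7,0.88,0.1],"angular":[0,0,-2]},{"dp":[0.7,0.88,0.1],"angular":[0,0,-2]},{"dp":[0.7,0.88,0.1],"angular":[0,0,-2]},{"dp":[0.7,0.88,0.1],"angular":[0,0,-2]},{"dp":[0.7,0.88,0.1],"angular":[0,0,-2]},{"dp":[0.7,0.88,0.1],"angular":[0,0,-2]},{"dp":[0.7,0.88,0.1],"angular":[0,0,-2]},{"dp":[0.7,0.88,0.1],"angular":[0,0,-3]},{"dp":[0.7,0.88,0.1],"angular":[0,0,-4]},{"dp":[0,0,0],"angular":[0,0,0]}]' 1 30
python3 - <<'E'
from h import *
d=snap('wrist','w0');s=d['s'];print(s['tcp_pos'],s['tool_rot'],s['q'],s['finger_gap'],np.round(d['mount'],3))
cv2.imwrite('pics/w0.png',cv2.resize(d['image'],(800,500)))
E
```

```text
t: 1.9
tcp_pos: [0.5429, -0.1455, 0.2994]
tool_rot: [0.985, -0.171, 0.001, -0.001]
force: [-0.6, -1.7, 0.9]
finger_gap: -0.001
gripper_force: 0.0
[ 0.5429028  -0.1454566   0.29936205] [ 9.85309814e-01 -1.70774143e-01  6.29870097e-04 -6.03910291e-04] [-0.46134398  0.38496375  1.53160701  0.00161334  1.22416014  1.45213563] -0.0007348240637673668 [[ 0.001 -0.947 -0.322  0.084]
 [ 1.     0.001  0.001 -0.001]
 [-0.001 -0.322  0.947 -0.126]
 [ 0.     0.     0.     1.   ]]
```

View pics/w0.png

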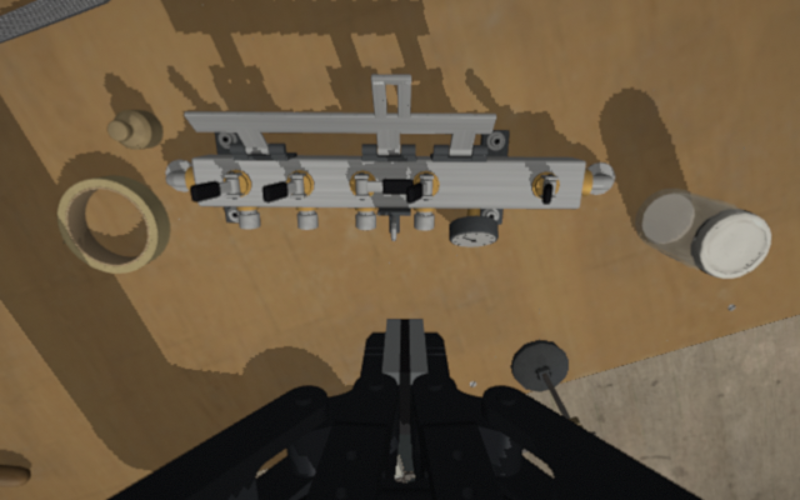

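```bash
cat >> h.py <<'E'
from scipy.spatial.transform import Rotation as R
def wpose(d):
    T=np.eye(4);T[:3,:3]=R.from_quat(d['s']['tool_rot']).as_matrix();T[:3,3]=d['s']['tcp_pos'];d['pose']=T@np.array(d['mount']);return d
E
python3 - <<'E'
from h import *
_,C0,X0,Y0=man()
d=wpose(pickle.load(open('w0.pkl','rb')))
P=[pt(d,u/1.25,v/1.25,.044)[:2] for u,v in [(194,157),(194,208),(583,161),(581,209)]]
L=(P[0]+P[1])/2;Rr=(P[2]+P[3])/2;C=(L+Rr)/2;Y=(L-Rr)/np.linalg.norm(L-Rr)
print(np.round(P,4),C,Y,np.degrees(np.arctan2(Y[1],Y[0])),np.linalg.norm(L-Rr),np.linalg.norm(P[0]-P[1]))
k=d;v,u=np.mgrid[0:400,0:640]; r=cv2.undistortPoints(np.stack([u,v],-1).reshape(-1,1,2).astype(float),np.array(k['mtx']),np.array(k['dist']))[:,0]
z=k['range_z'].reshape(-1,1);T=k['pose'];W=np.hstack([r*z,z])@T[:3,:3].T+T[:3,3]
o=(W[:,:2]-C0)@np.c_[X0,Y0];m=(z[:,0]>0)&(abs(W[:,2]-.044)<.004)&(abs(o[:,0])<.04)&(abs(o[:,1])<.2)
q=o[m];print(len(q),np.percentile(q,[1,50,99],axis=0),W[m][:,2].mean())
rc=cv2.minAreaRect(np.ascontiguousarray(W[m][:,:2]*1000,np.float32));print(rc)
m=(z[:,0]>0)&(W[:,2]>.078)&(W[:,2]<.14)&(o[:,0]>.025)&(o[:,0]<.12)&(abs(o[:,1])<.2);print('bar',np.percentile(np.c_[o[m],W[m][:,2]],[1,50,99],axis=0))
print('weight',pt(d,132/1.25,128/1.25), 'knob')
E
```

```text
[[ 0.648   0.0141]
 [ 0.6074  0.0363]
 [ 0.5299 -0.3071]
 [ 0.488  -0.2964]] [ 0.56834792 -0.13828115] [0.3413536  0.93993495] 70.0406355471874 0.3478422418560133 0.04620190681673764
9231 [[-0.02794199 -0.16875032]
 [ 0.00644583 -0.01717517]
 [ 0.02459736  0.17192542]] 0.04414138263672907
((561.9727783203125, -136.03472900390625), (365.5647277832031, 67.79534912109375), 68.34349822998047)
bar [[ 0.04453486 -0.07538096  0.07929312]
 [ 0.0576562   0.01110849  0.09567924]
 [ 0.08627135  0.14596586  0.12912939]]
weight [0.68959506 0.05972542 0.03160973] knob
```

```bash
python3 -m crank '[{"dp":[0.45,0.92,-0.5],"angular":[0,0,0]},{"dp":[0.45,0.92,-0.5],"angular":[0,0,0]},{"dp":[0.45,0.92,-0.5],"angular":[0,0,0]},{"dp":[0.45,0.92,-0.5],"angular":[0,0,0]},{"dp":[0.45,0.92,-0.5],"angular":[0,0,0]},{"dp":[0.45,0.92,-0.5],"angular":[0,0,0]},{"dp":[0,0,-0.5],"angular":[0,0,0]},{"dp":[0,0,-0.7],"angular":[0,0,0]},{"dp":[0,0,-0.7],"angular":[0,0,0]},{"dp":[0,0,-0.7],"angular":[0,0,0]},{"dp":[0,0,-0.7],"angular":[0,0,0]},{"dp":[0,0,-0.4],"angular":[0,0,0]},{"dp":[0,0,0],"angular":[0,0,0]},{"dp":[0,0,0],"angular":[0,0,0]}]'
python3 - <<'E'
from h import *
d=snap('wrist','w1');s=d['s'];print(s['tcp_pos'])
cv2.imwrite('pics/w1.png',d['image'])
E
```

```text
t: 3.35
tcp_pos: [0.6225, 0.0158, 0.1]
tool_rot: [0.985, -0.173, 0.001, 0.0]
force: [0.1, -1.0, 0.1]
finger_gap: 0.003
gripper_force: 0.1
[0.62245324 0.01580123 0.09998127]
```

View pics/w1.png

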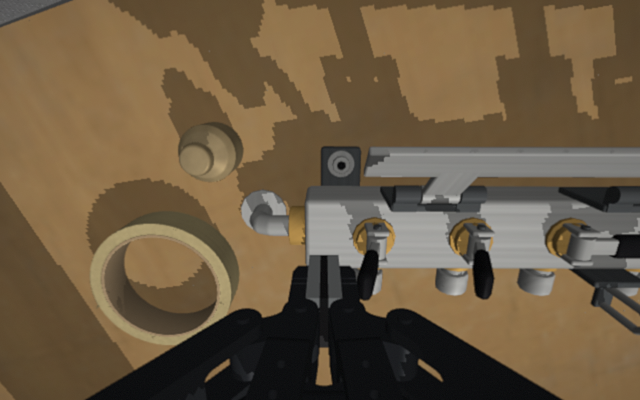

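```bash
python3 - <<'E'
from h import *
d=wpose(pickle.load(open('w1.pkl','rb')))
C=np.array([.5665,-.139]);Y=np.array([.341,.940]);X=np.array([.94,-.341])
for n,u,v,z in [('piv1',376,230,.056),('piv2',477,230,.056),('TL',305,187,.044),('BL',309,268,.044),('l1 tip',371,252,.1),('l2tip',480,252,.1)]:
    p=pt(d,u,v,z);print(n,p.round(4),((p[:2]-C)@X).round(4),((p[:2]-C)@Y).round(4), pt(d,u,v).round(3))
t=d['s']['tcp_pos'][:2];print((t-C)@X,(t-C)@Y)
E
```

```text
piv1 [ 0.624  -0.0144  0.056 ] 0.0116 0.1367 [ 0.625 -0.014  0.059]
piv2 [ 0.6054 -0.0659  0.056 ] 0.0117 0.082 [ 0.607 -0.065  0.058]
TL [0.6567 0.0149 0.044 ] 0.0323 0.1754 [ 0.646  0.021 -0.   ]
BL [0.6084 0.0307 0.044 ] -0.0185 0.1738 [0.636 0.018 0.099]
l1 tip [ 0.6355 -0.0091  0.1   ] 0.0205 0.1457 [ 0.624 -0.009  0.078]
l2tip [ 0.6203 -0.0511  0.1   ] 0.0206 0.101 [ 0.606 -0.058  0.077]
-0.00019117412135764855 0.16459320998911275
```

```bash
python3 - <<'E'
from h import *
C=np.array([.5665,-.139]);Y=np.array([.341,.940]);X=np.array([.94,-.341])
d=wpose(pickle.load(open('w1.pkl','rb')))
p=pt(d,322,257,.083);print('tip',p,(p[:2]-C)@X,(p[:2]-C)@Y,pt(d,322,262))
def cloud(k):
  v,u=np.mgrid[0:400,0:640]; r=cv2.undistortPoints(np.stack([u,v],-1).reshape(-1,1,2).astype(float),np.array(k['mtx']),np.array(k['dist']))[:,0]
  z=k['range_z'].reshape(-1,1);T=np.array(k['pose']);W=np.hstack([r*z,z])@T[:3,:3].T+T[:3,3];W[z[:,0]<=0]=9;return W
snap('top','top1');snap('side','side1')
for n in ('w1','w0','top0','side0','top1','side1'):
  k=pickle.load(open(n+'.pkl','rb')); k=wpose(k) if n[0]=='w' else k
  W=cloud(k);o=np.c_[(W[:,:2]-C)@np.c_[X,Y],W[:,2]]
  for nm,(z0,z1,x0,x1,y0,y1) in dict(top=(.041,.047,-.05,.05,-.05,.12),levnext=(.062,.11,-.03,.03,-.18,-.1),lev1=(.075,.11,-.03,.03,.10,.147),lev2=(.075,.11,-.03,.03,.06,.10),finger=(.085,.13,-.03,.03,.148,.19)).items():
    m=(o[:,2]>z0)&(o[:,2]<z1)&(o[:,0]>x0)&(o[:,0]<x1)&(o[:,1]>y0)&(o[:,1]<y1)
    if m.sum()>3: print(n,nm,m.sum(),np.percentile(o[m],[4,50,96],axis=0).round(4).tolist())
E
```

```text
tip [0.63182464 0.01372864 0.083     ] 0.00932470140741659 0.1658406209194848 [0.63485613 0.01258842 0.09383919]
w1 top 10856 [[-0.0179, -0.0115, 0.0428], [0.0059, 0.0522, 0.0442], [0.0232, 0.1154, 0.0457]]
w1 lev1 515 [[-0.001, 0.1394, 0.0772], [0.008, 0.1443, 0.091], [0.0098, 0.1467, 0.0997]]
w1 lev2 864 [[-0.0014, 0.0881, 0.0773], [0.0069, 0.0945, 0.0954], [0.0097, 0.098, 0.099]]
w1 finger 4377 [[-0.0025, 0.1495, 0.0913], [0.0121, 0.165, 0.1138], [0.0146, 0.1803, 0.1295]]
w0 top 3952 [[-0.0187, -0.0451, 0.0424], [0.0072, 0.043, 0.0441], [0.0217, 0.1153, 0.0458]]
w0 levnext 126 [[-0.0036, -0.1345, 0.0752], [0.0039, -0.1245, 0.0974], [0.0087, -0.1213, 0.0993]]
w0 lev1 221 [[-0.0038, 0.1398, 0.0761], [0.0024, 0.1434, 0.0856], [0.0084, 0.1466, 0.0952]]
w0 lev2 276 [[-0.0036, 0.0842, 0.0771], [0.0029, 0.0897, 0.0909], [0.0087, 0.0964, 0.0989]]
w0 finger 73 [[-0.0037, 0.1481, 0.0937], [0.0031, 0.1497, 0.0981], [0.0088, 0.1528, 0.0994]]
top0 top 456 [[-0.0206, -0.0451, 0.0414], [-0.0026, 0.0419, 0.0443], [0.0218, 0.1148, 0.0467]]
top0 levnext 29 [[-0.0074, -0.1425, 0.0623], [-0.0014, -0.
[... 867 characters left out ...]
[0.0216, 0.1121, 0.0467]]
top1 levnext 25 [[-0.0067, -0.1405, 0.0633], [-0.0003, -0.1285, 0.0939], [0.0058, -0.1226, 0.0993]]
top1 lev2 21 [[-0.0056, 0.0858, 0.0818], [-0.0003, 0.0908, 0.0946], [0.0056, 0.0964, 0.1006]]
side1 top 389 [[-0.021, -0.0391, 0.0412], [-0.0047, 0.0525, 0.043], [0.0227, 0.115, 0.0459]]
side1 levnext 35 [[-0.0057, -0.1325, 0.0643], [-0.0011, -0.1255, 0.0862], [0.0051, -0.1208, 0.0971]]
side1 lev1 10 [[-0.0072, 0.143, 0.0764], [-0.0052, 0.1453, 0.0856], [-0.0027, 0.1463, 0.0962]]
side1 lev2 30 [[-0.0063, 0.0893, 0.0764], [-0.0021, 0.0944, 0.0898], [0.0044, 0.0982, 0.0974]]
side1 finger 133 [[-0.0143, 0.1535, 0.0878], [-0.0103, 0.1717, 0.1056], [0.002, 0.1797, 0.1286]]
```

```bash
python3 -m crank '[{"dp":[0.2,0.51,0],"angular":[0,0,0]},{"dp":[0.2,0.51,-0.1],"angular":[0,0,0]},{"dp":[0,0,-0.1],"angular":[0,0,0]},{"dp":[0,0,0],"angular":[0,0,0]},{"dp":[0,0,0],"angular":[0,0,0]}]'
```

```text
t: 4.0
tcp_pos: [0.6336, 0.048, 0.0918]
tool_rot: [0.985, -0.172, -0.001, 0.0]
force: [0.1, 0.6, -0.8]
finger_gap: 0.003
gripper_force: 0.0
```

```bash
python3 -m crank '[{"dp":[-0.116,-0.325,0.07],"angular":[0,0,0]},{"dp":[-0.116,-0.325,0],"angular":[0,0,0]},{"dp":[-0.116,-0.325,0],"angular":[0,0,0]},{"dp":[-0.116,-0.325,0],"angular":[0,0,0]},{"dp":[-0.116,-0.325,0],"angular":[0,0,0]},{"dp":[-0.116,-0.325,0],"angular":[0,0,0]},{"dp":[-0.116,-0.325,0],"angular":[0,0,0]},{"dp":[-0.116,-0.325,0],"angular":[0,0,0]},{"dp":[-0.116,-0.325,0],"angular":[0,0,0]},{"dp":[-0.116,-0.325,0],"angular":[0,0,0]},{"dp":[-0.116,-0.325,0],"angular":[0,0,0]},{"dp":[-0.116,-0.325,0],"angular":[0,0,0]},{"dp":[-0.116,-0.325,0],"angular":[0,0,0]},{"dp":[-0.116,-0.325,0],"angular":[0,0,0]}]'
```

```text
t: 5.4
tcp_pos: [0.585, -0.0896, 0.0944]
tool_rot: [0.985, -0.173, -0.0, 0.0]
force: [0.2, -0.1, 0.4]
finger_gap: 0.002
gripper_force: 0.0
```

```bash
python3 -m crank '[{"dp":[-0.116,-0.325,0],"angular":[0,0,0]},{"dp":[-0.116,-0.325,0],"angular":[0,0,0]},{"dp":[-0.116,-0.325,0],"angular":[0,0,0]},{"dp":[-0.116,-0.325,0],"angular":[0,0,0]},{"dp":[-0.116,-0.325,0],"angular":[0,0,0]},{"dp":[-0.116,-0.325,0],"angular":[0,0,0]},{"dp":[-0.116,-0.325,0],"angular":[0,0,0]},{"dp":[-0.116,-0.325,0],"angular":[0,0,0]},{"dp":[-0.116,-0.325,0],"angular":[0,0,0]},{"dp":[-0.116,-0.325,0],"angular":[0,0,0]},{"dp":[-0.116,-0.325,0],"angular":[0,0,0]},{"dp":[-0.116,-0.325,0],"angular":[0,0,0]},{"dp":[-0.116,-0.325,0],"angular":[0,0,0]},{"dp":[0,0,0],"angular":[0,0,0]},{"dp":[0,0,0],"angular":[0,0,0]}]'
python3 - <<'E'
from h import *
d=snap('wrist','w2');print(d['s']['tcp_pos'])
E
```

```text
t: 6.9
tcp_pos: [0.5399, -0.2157, 0.0944]
tool_rot: [0.985, -0.173, -0.0, -0.0]
force: [-0.1, 0.9, -0.2]
finger_gap: 0.004
gripper_force: 0.0
[ 0.53988972 -0.21572434  0.09436373]
```

View pics/w2.png

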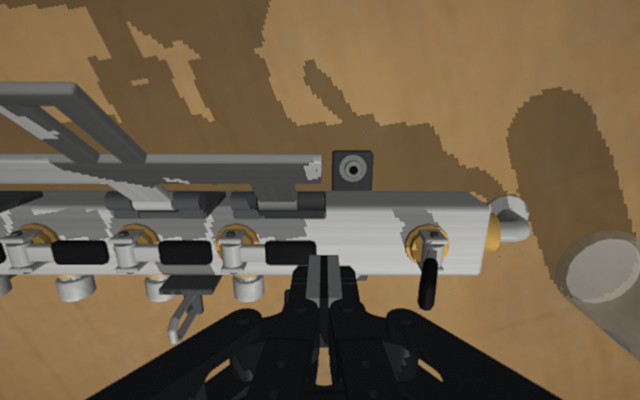

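```bash
python3 -m crank '[{"dp":[0,0,0.9],"angular":[0,0,0]},{"dp":[0,0,0.9],"angular":[0,0,0]},{"dp":[0,0,0.9],"angular":[0,0,0]},{"dp":[0,0,0.9],"angular":[0,0,0]},{"dp":[0.76,0.66,0],"angular":[0,0,0]},{"dp":[0.76,0.66,0],"angular":[0,0,0]},{"dp":[0.76,0.66,0],"angular":[0,0,0]},{"dp":[0.76,0.66,0],"angular":[0,0,0]},{"dp":[0.76,0.66,0],"angular":[0,0,0]},{"dp":[0.76,0.66,0],"angular":[0,0,0]},{"dp":[0,0,0],"angular":[0,0,0]},{"dp":[0,0,0],"angular":[0,0,0]}]'
python3 - <<'E'
from h import *
C=np.array([.5665,-.139]);Y=np.array([.341,.940]);X=np.array([.94,-.341])
for n in('top','side'):
  k=snap(n,n+'2');v,u=np.mgrid[0:400,0:640]; r=cv2.undistortPoints(np.stack([u,v],-1).reshape(-1,1,2).astype(float),np.array(k['mtx']),np.array(k['dist']))[:,0]
  z=k['range_z'].reshape(-1,1);T=np.array(k['pose']);W=np.hstack([r*z,z])@T[:3,:3].T+T[:3,3];W[z[:,0]<=0]=9
  o=np.c_[(W[:,:2]-C)@np.c_[X,Y],W[:,2]]
  for nm,y0,y1 in (('strip',.0,.16),('tab',-.02,.01)):
    m=(o[:,2]>.075)&(o[:,2]<.14)&(o[:,0]>.035)&(o[:,0]<.12)&(o[:,1]>y0)&(o[:,1]<y1);print(n,nm,m.sum(),np.percentile(o[m],[2,50,98],axis=0).round(4).tolist() if m.sum() else '')
t=k['s']['tcp_pos'];print(t,(t[:2]-C)@X,(t[:2]-C)@Y)
c=k['image'][130:250,260:400];cv2.imwrite('pics/cside2.png',cv2.resize(c,(700,600),interpolation=cv2.INTER_CUBIC))
E
```

```text
t: 8.15
tcp_pos: [0.6766, -0.0955, 0.2019]
tool_rot: [0.985, -0.171, -0.001, 0.0]
force: [-0.1, -0.4, -0.2]
finger_gap: -0.004
gripper_force: 0.0
top strip 73 [[0.0427, 0.0003, 0.0786], [0.0584, 0.0057, 0.1002], [0.0829, 0.0163, 0.1305]]
top tab 148 [[0.0402, -0.0187, 0.077], [0.06, -0.004, 0.1007], [0.0831, 0.0087, 0.1321]]
side strip 408 [[0.0417, 0.0017, 0.0775], [0.0531, 0.0727, 0.0914], [0.0797, 0.1456, 0.121]]
side tab 167 [[0.0412, -0.0176, 0.0769], [0.0614, -0.0022, 0.0987], [0.0819, 0.0097, 0.1285]]
[ 0.67608152 -0.09627208  0.20194979] 0.08843640477942731 0.07753154491809973
```

View pics/cside2.png

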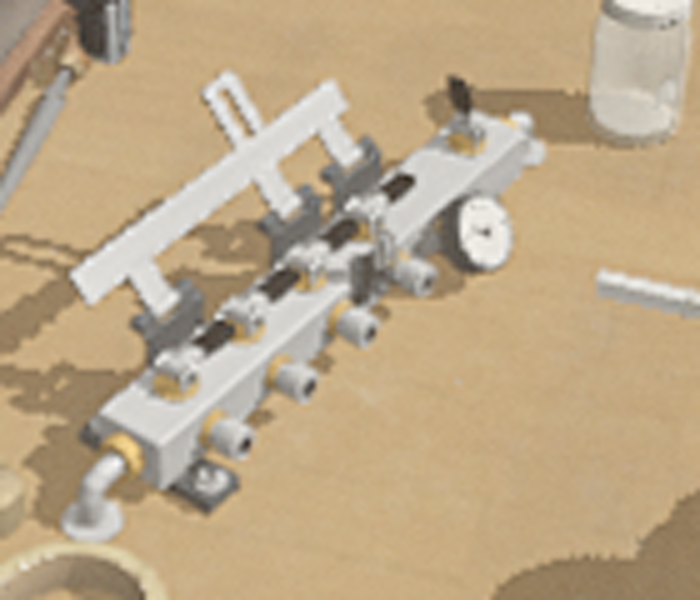

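```bash
python3 -m crank '[{"dp":[0.16,-0.06,-0.5],"angular":[0,0,0]},{"dp":[0,0,-0.8],"angular":[0,0,0]},{"dp":[0,0,-0.8],"angular":[0,0,0]},{"dp":[0,0,-0.7],"angular":[0,0,0]},{"dp":[0,0,-0.33],"angular":[0,0,0]},{"dp":[0,0,0],"angular":[0,0,0]},{"dp":[0,0,0],"angular":[0,0,0]}]' && python3 -m crank '[{"dp":[-0.188,0.068,0],"angular":[0,0,0]},{"dp":[-0.188,0.068,0],"angular":[0,0,0]},{"dp":[-0.188,0.068,0],"angular":[0,0,0]},{"dp":[-0.188,0.068,0],"angular":[0,0,0]},{"dp":[-0.188,0.068,0],"angular":[0,0,0]},{"dp":[-0.188,0.068,0],"angular":[0,0,0]}]'
```

```text
t: 8.95
tcp_pos: [0.6819, -0.0991, 0.1088]
tool_rot: [0.985, -0.173, 0.0, 0.0]
force: [-0.2, 0.6, 0.0]
finger_gap: 0.001
gripper_force: 0.0
t: 9.55
tcp_pos: [0.6478, -0.0862, 0.1092]
tool_rot: [0.985, -0.173, 0.001, 0.0]
force: [0.7, -0.8, 0.8]
finger_gap: 0.001
gripper_force: 0.5
```

```bash
python3 -m crank '[{"dp":[-0.188,0.068,0],"angular":[0,0,0]},{"dp":[-0.188,0.068,0],"angular":[0,0,0]},{"dp":[-0.188,0.068,0],"angular":[0,0,0]},{"dp":[-0.188,0.068,0],"angular":[0,0,0]},{"dp":[-0.188,0.068,0],"angular":[0,0,0]},{"dp":[-0.188,0.068,0],"angular":[0,0,0]},{"dp":[-0.188,0.068,0],"angular":[0,0,0]},{"dp":[0,0,0],"angular":[0,0,0]},{"dp":[0,0,0],"angular":[0,0,0]},{"dp":[0,0,0],"angular":[0,0,0]},{"dp":[0,0,0],"angular":[0,0,0]}]'
python3 - <<'E'
from h import *
e=snap('side','side3');c=e['image'][130:250,260:400]
cv2.imwrite('pics/cside3.png',cv2.resize(c,(700,600),interpolation=cv2.INTER_CUBIC))
E
```

```text
t: 10.65
tcp_pos: [0.6087, -0.0722, 0.1086]
tool_rot: [0.985, -0.173, 0.0, 0.0]
force: [-0.3, -1.0, 0.0]
finger_gap: 0.003
gripper_force: 0.0
```

View pics/cside3.png

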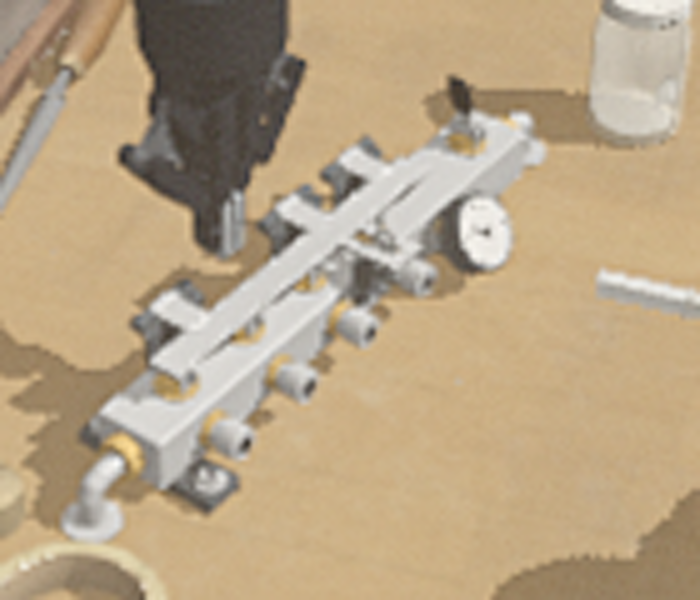

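The bar is lying flat along the row at crop (170,365) to (430,155), its tab over the staple, and the next bench's lever at (460,95) still stands. I'll retreat upward and check the bar's height.

```bash
python3 -m crank '[{"dp":[0,0,0.8],"angular":[0,0,0]},{"dp":[0,0,0.9],"angular":[0,0,0]},{"dp":[0,0,0.9],"angular":[0,0,0]},{"dp":[0,0,0.9],"angular":[0,0,0]},{"dp":[0,0,0.9],"angular":[0,0,0]},{"dp":[0,0,0.5],"angular":[0,0,0]},{"dp":[0,0,0],"angular":[0,0,0]},{"dp":[0,0,0],"angular":[0,0,0]},{"dp":[0,0,0],"angular":[0,0,0]}]'
python3 - <<'E'
from h import *
C=np.array([.5665,-.139]);Y=np.array([.341,.940]);X=np.array([.94,-.341])
for n in('wrist','side'):
  k=snap(n,n+'4');k=wpose(k) if n=='wrist' else k
  v,u=np.mgrid[0:400,0:640]; r=cv2.undistortPoints(np.stack([u,v],-1).reshape(-1,1,2).astype(float),np.array(k['mtx']),np.array(k['dist']))[:,0]
  z=k['range_z'].reshape(-1,1);T=np.array(k['pose']);W=np.hstack([r*z,z])@T[:3,:3].T+T[:3,3];W[z[:,0]<=0]=9
  o=np.c_[(W[:,:2]-C)@np.c_[X,Y],W[:,2]]
  for nm,x0,x1,y0,y1 in (('stripL',-.006,.004,.09,.13),('stripR',-.006,.004,-.07,-.03),('front',-.012,-.006,.02,.12),('back',.003,.008,.02,.12)):
    m=(o[:,2]>.05)&(o[:,2]<.12)&(o[:,0]>x0)&(o[:,0]<x1)&(o[:,1]>y0)&(o[:,1]<y1);print(n,nm,m.sum(),np.percentile(o[m],[5,50,95],axis=0)[:,2].round(4) if m.sum() else '')
  m=(o[:,2]>.07)&(o[:,2]<.12)&(abs(o[:,0])<.02)&(o[:,1]>-.18)&(o[:,1]<-.1);print('next',o[m].mean(0))
E
```

```text
t: 11.6
tcp_pos: [0.6075, -0.0718, 0.254]
tool_rot: [0.985, -0.173, -0.001, -0.0]
force: [0.8, 0.2, -0.4]
finger_gap: -0.003
gripper_force: 0.0
wrist stripL 407 [0.0656 0.0667 0.0678]
wrist stripR 404 [0.0658 0.0667 0.0679]
wrist front 355 [0.0655 0.0666 0.0677]
wrist back 532 [0.0654 0.0667 0.0678]
next [ 0.00360482 -0.12419139  0.09101299]
side stripL 37 [0.0627 0.0653 0.0665]
side stripR 30 [0.0619 0.0653 0.0669]
side front 83 [0.0541 0.0644 0.067 ]
side back 50 [0.0628 0.065  0.0668]
next [-0.00074641 -0.12504089  0.08698762]
```

View pics/wrist4.png

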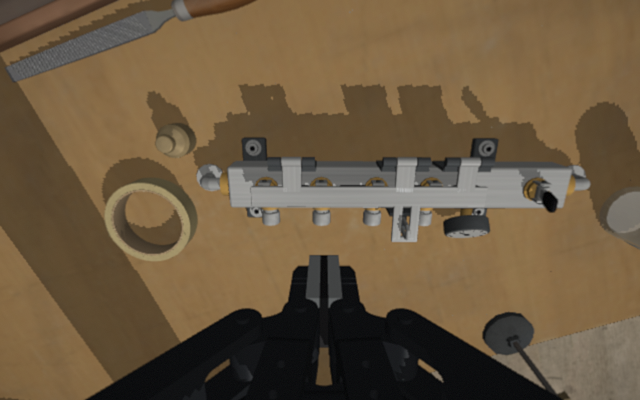

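The bar lies level at 66 mm, with its tab slotted over the staple at (404,222). The next bench's lever at (545,195) is still open, and the tape, weight and jar are where they were.

```bash
python3 -c "
from station import order
print(order.sign_off())"
```

```text
the job is handed in; nothing more can be done
None
```

Job handed in at about 12 s: one sweep left this bench's four levers shut, the lock bar lies level over them at 66 mm, the next bench's lever is still open, and the jar, tape and weight were not touched.

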